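# Release the swing bolt of a shaft clamp

### The job

Release the blue shaft clamp: back its brass wing nut off (anticlockwise from above) just far enough to clear the red lip of the slotted lug, leaving it within about 3 mm above the lip with the bolt upright while you do so, then swing the hinged eyebolt out of the slot and lay it fully down on its stop, and let go. Handle it gently: feel whether the bolt is free rather than prying it against the lug, do not lean on the jaw, do not fling the bolt, and leave the other things on the worktop where they are.

Things in the scene. Friction and masses are not known exactly. Their poses are not given: they have to be found in the camera images.
- clamp: Blue shaft clamp, screwed down, foot 165 x 100 mm. Origin on the worktop below it, z up; its -x side (nearer the robot) is where the slot opens and the bolt swings. In this frame, mm: the bolt's hinge pin runs along y at x=-45, z=22; the held shaft along y at x=30, z=53, y=-90 to 90, 15 thick; the jaw covers x=-60 to 88, y=-35 to 35, its top at z=74 to 80, its hinge ears (x=71 to 93) reaching z=88.
- jaw: Aluminium upper jaw, hinged on the clamp. Origin on its hinge pin (clamp x=82, z=78 mm); axes as the clamp's when shut; its -x end opens upward. At that end a lug 34 mm wide with a 12 mm slot open to -x. Jaw frame, mm: bolt at x=-127, lug's top face (the nut's seat) at z=-4; across the slot's mouth, x=-139 to -135, a red lip to z=-1 that traps the nut's flange with 2 mm of play.
- eyebolt: Steel swing bolt, 8 mm thick, 78 mm from hinge pin to free end. Origin on the pin, z along the bolt. Upright in the slot at the start; swings about the pin to the clamp's -x side up to a stop 1.5 rad (86 degrees) from upright. Stiff hinge (0.2 N m): it stays where it is left and must be pushed all the way. Pulled to -x, a trapped bolt stops dead after about 2 mm at the nut; a free one swings on.
- wing_nut (a joint): Turn of the brass wing nut on the bolt, rad: 0 fully tight, growing anticlockwise from above (loosening); starts at 0 to 0.5. Quick thread: 20 mm per turn (3.18 mm per rad). At 0 its underside is 52 mm from the hinge pin; the thread ends at 4.2. Turns stiffly (0.06 N m).
- nut_wings (a point): Middle of the wing nut's wings, on the bolt's axis, 20 mm above the nut's underside. z along the bolt, x along the wings. The two wings make a plate 40 mm long (x), 9 mm thick (y), from 8 to 32 mm above the nut's underside, to be pinched across its thickness from above.
- nut_foot (a point): Centre of the wing nut's underside, an 18 mm round flange 5 mm high; z along the bolt. A rubber spring pushes the jaw up under it: as the nut is backed off the jaw follows, until the spring balances the jaw's unknown weight (lug 2 to 6 mm above shut). Only then does the nut leave its seat and rise over the lip. How many turns that takes differs each time and must be felt.
- driver_head: Bystander: loose titanium driver head, about 112 mm across, 80 mm high with its hosel; origin under its centre.
- jumbo_grip: Bystander: loose yellow jumbo grip, 260 mm long (x), 34 mm thick, lying; origin under its middle. Beyond it, some 300 mm to the clamp's -y side, stands a fixed blue parts case with its lid open, up to 160 mm high.
- grip_plug: Bystander: loose stubby aluminium grip-end plug, 29 mm across, 28 mm high, standing; origin under its centre.

How it is judged:
By the outcome, as a careful person would: the job done as asked, in the order asked, and still so for the second after the job is handed in, with the robot touching nothing.
It also fails if it takes over 72 s, if anything falls off the work surface, if the arm or the gripper's body presses on something with over 40 N, if the wrist force passes 120 N, or if a joint passes its speed limit or range.

### The arm

A 7-joint arm with a two-finger parallel gripper is mounted at the origin on the work surface. World frame = base frame: x ahead of the robot, y to its left, z up, the work surface at z = 0. Lengths are in mm, angles in rad, forces in N, time in s.
With the tool pointing down it reaches from about 400 to 875 mm from the base axis. Payload 4.4 kg.
Tool frame: the origin (TCP) lies at the very end of the fingers, on their centre line; the grasp point (between the pads) lies ctrl.grip_depth behind it (ctrl.grip_depth is the distance from the TCP to the grasp point, in mm); y points along the fingers, x is the direction in which the jaws open and shut, and the axes are right-handed (so a half turn about y gives the same grasp; the last joint's range is limited). The gripper opens to 85 mm and grips with 20 to 120 N. Pads are 22 mm wide; open, the fingers measure 114 mm over their backs; the gripper's body (76 mm by 85 mm) begins 54 mm behind the grasp point. The pads swing forward as they close: fully open they stand 13 mm farther back than shut.
Start: joints at [-1.239, 0.628, 0.038, 1.517, -0.027, 0.996, -0.02], TCP at [251.782, 599.269, 231.313] pointing down, gripper open.
Joint ranges: [-3.06, 3.06], [-0.37, 2.12], [-1.25, 1.32], [0.18, 2.47], [-1.1, 4.24], [0.23, 1.98], [-2.94, 2.94]. Speed limits (rad/s): [2.57, 2.57, 3.14, 3.14, 3.14, 3.14, 3.14].

### API

Orientations are given as [roll, pitch, yaw] about the fixed x, y, z axes, in that order (R = Rz(yaw) Ry(pitch) Rx(roll)).
In Python, from cell import ctrl gives the robot as it stands.
- The arm moves only by the tool apply_moves, never from a script. Its argument "motion" is a list of rows, each a list of 5 numbers: the shift along the tool's x, y, z in cm, then the turn about the tool's y in rad, then the finger opening in cm, from 0 to 8.54. In form: [[tx, ty, tz, roll, hand], ...]. A call has 1 to 20 rows; each row is the pose to reach, as a shift and turn from the pose commanded when the call began, along the tool's axes at that moment; what a row does not reach only later rows make up. A row lasts 1/8 s, in which the tool goes at most 62.5 mm and 10.7 degrees, less where a joint would pass 70% of its speed; a pose out of reach is approached as far as the arm can. A call with a gripper value outside its range is refused whole. The fingers move at their own pace and stop on an object; the grip force is fixed at half the most. Time passes only in rows, so rows that repeat a pose let the fingers close. It gives the time, the measured TCP pose, the force and the opening at its end, in the units of the state.
- ctrl.read_state(): the state, without advancing time (a new reading comes with each control period).
- ctrl.get_image(name): name is "scene" or "top"; returns a dict with "image" (420x560x3 uint8, red, green, blue), "vfov" (degrees; the focal length in pixels is half the picture's height over the tangent of half this angle, whatever the lens; pixels are square), "cx", "cy" (the principal point, pixels), "extrinsics" (4x4, takes a point from world to camera coordinates). Camera axes: x right, y up, looking along -z (the intrinsics and any distortion apply to the point x, -y, -z); pixel columns grow to the right and rows downward; lengths in mm; the calibration is good to about 2 mm. A picture is of the moment at which its call begins. There is no depth.
- ctrl.finish_job(): hands the job in, once; it reports no verdict.
Trained networks look in a picture, given as the dict that the camera call returned (one of the last four; its "shot" number tells which), for a name from the list of things; names that differ only in an ending like _2 or _b are one class to them, and where a whole thing is asked for, a point or a joint stands for the part that bears it (a point fixed in the world has none). Each returns a list of dicts, best first, with "confidence" (0 to 1); they miss things now and then, are a little off and sometimes report something else, mostly with a low value. They report only what shows in the picture. A call takes as long as a camera call.
- ctrl.search_frame(picture, query): "location" ([x, y, z] in mm, in world coordinates, good to about 4 mm: the middle of the surface that is visible of it).
- ctrl.mark_of(picture, query): "location" ([x, y, z] in mm, in world coordinates, good to about 4 mm: a listed point, or the origin of a listed thing).
The state is a dict: "clock": time; "qpos": joint angles; "qd": joint speeds; "tau": joint torques, N m; "eef_pos": TCP position; "tool_rot": TCP orientation; "force": force on the tool from outside, world axes, zero at the start; "torque": the same for the moment, N m; "width": finger opening in mm.
Only numpy, scipy, OpenCV 4.12 (cv2) and the standard library are available. Lean on these libraries where they do the work, as an engineer would, in place of code of your own. Each camera call takes 0.05 s, during which the arm holds its last target.

## Working session

There is one attempt and no reset: what is moved stays moved. The work goes in short steps, Python scripts to look and compute and a tool call to move; the robot and the scene stay as the last step left them, time stands still between calls to the robot, and variables do not carry over. Pictures are saved under pics/ and viewed, and the job is handed in when it is done.

Besides the shell and the picture viewer there is one more tool, called after "Call:" as name(argument=value, ...), one argument or row to a line, values as JSON. apply_moves: Moves the arm, as the interface text tells. Its arguments: {"type":"object","properties":{"motion":{"type":"array","items":{"type":"array","items":{"type":"number"}}}},"required":["motion"]}

```bash
ls; mkdir -p pics
cat > h.py <<'E'
import numpy as np,cv2
from cell import ctrl
def snap(n):
    p=ctrl.get_image(n[0]); cv2.imwrite('pics/'+n[1]+'.png',cv2.cvtColor(p['image'],cv2.COLOR_RGB2BGR)); return p
E
python3 - <<'E'
from h import *
print(ctrl.read_state(), ctrl.grip_depth)
for c in ['scene','top']:
    p=snap((c,c+'0'))
    print({k:v for k,v in p.items() if k!='image'})
    for q in ['clamp','jaw','eyebolt','wing_nut','nut_wings','nut_foot','driver_head','jumbo_grip','grip_plug']:
        print(c,q,[(np.round(d['location']).tolist(),round(d['confidence'],2)) for d in ctrl.mark_of(p,q)[:2]])
E
```

```text
pics
{'clock': 0.0, 'qpos': array([-1.23882548,  0.62936299,  0.03842085,  1.51840382, -0.02697818,
        0.99625935, -0.01998141]), 'qd': array([-0.00014543, -0.00022481,  0.00036847, -0.00142102,  0.0013711 ,
        0.00086459,  0.0005063 ]), 'tau': array([ 7.26144162e-05, -5.63402724e+01,  1.22603115e+00, -1.93449318e+01,
        1.09580366e-02,  1.07557760e-02, -1.90517000e-05]), 'eef_pos': array([251.50984588, 598.68143674, 230.36631064]), 'tool_rot': array([-1.57082891,  0.00191573,  1.17307218]), 'force': array([ 0.47691559, -0.23001388, -0.957762  ]), 'torque': array([-0.01980409, -0.00660867,  0.03786774]), 'width': 85.4223715702571} 18.700000000000003
{'vfov': 46.00623439304946, 'cx': 284.01330835516535, 'cy': 201.28312204685173, 'extrinsics': array([[ 7.90615798e-01,  6.12173671e-01, -1.30405586e-02,
        -5.51838072e+02],
       [-4.61050152e-01,  6.09186158e-01,  6.45232503e-01,
         1.84297139e+02],
       [ 4.02938478e-01, -5.04118658e-01,  7.63874965e-01,
        -1.06811011e+03],
       [ 0.00000000e+00,  0.00000000e+00,  0.00000000e+00,
         1.00000000e+00]]), 'shot': 1}
scene clamp [([601.0, -48.0, -0.0], 0.6)]
scene jaw [([680.0, -44.0, 80.0], 0.82)]
scene eyebolt []Traceback (most recent call last):
  File "<stdin>", line 7, in <module>
ValueError: it knows: clamp, driver_head, eyebolt, grip_plug, jaw, jumbo_grip, nut_foot, nut_wings
```

Run:
```python
from h import *
for c in ['scene','top']:
    p=snap((c,c+'0'))
    if c=='top': print({k:v for k,v in p.items() if k!='image'})
    for q in ['clamp','jaw','eyebolt','nut_wings','nut_foot','driver_head','jumbo_grip','grip_plug']:
        print(c,q,[(np.round(d['location']).tolist(),round(d['confidence'],2)) for d in ctrl.mark_of(p,q)[:2]])
```

```text
scene clamp []
scene jaw [([681.0, -47.0, 76.0], 0.79)]
scene eyebolt []
scene nut_wings [([556.0, -55.0, 98.0], 0.53)]
scene nut_foot [([558.0, -56.0, 77.0], 0.57)]
scene driver_head [([564.0, 134.0, 1.0], 0.81)]
scene jumbo_grip [([625.0, -202.0, -1.0], 0.6)]
scene grip_plug [([497.0, 37.0, 4.0], 0.5)]
{'vfov': 42.76117892773165, 'cx': 281.64241413385184, 'cy': 197.61454129570933, 'extrinsics': array([[ 1.38645011e-02, -9.99890907e-01,  5.09406639e-03,
         8.37545812e+01],
       [ 9.93645940e-01,  1.43466361e-02,  1.11632974e-01,
        -6.26833783e+02],
       [-1.11693878e-01,  3.51396290e-03,  9.93736449e-01,
        -1.13536894e+03],
       [ 0.00000000e+00,  0.00000000e+00,  0.00000000e+00,
         1.00000000e+00]]), 'shot': 3}
top clamp [([600.0, -50.0, -3.0], 0.89)]
top jaw [([684.0, -43.0, 78.0], 0.84)]
top eyebolt [([494.0, 30.0, 3.0], 0.63), ([556.0, -56.0, 21.0], 0.6)]
top nut_wings [([551.0, -54.0, 91.0], 0.41)]
top nut_foot [([560.0, -53.0, 76.0], 0.48)]
top driver_head [([565.0, 133.0, -2.0], 0.85)]
top jumbo_grip [([632.0, -199.0, 2.0], 0.97)]
top grip_plug [([494.0, 33.0, -1.0], 0.62)]
```

View pics/scene0.png

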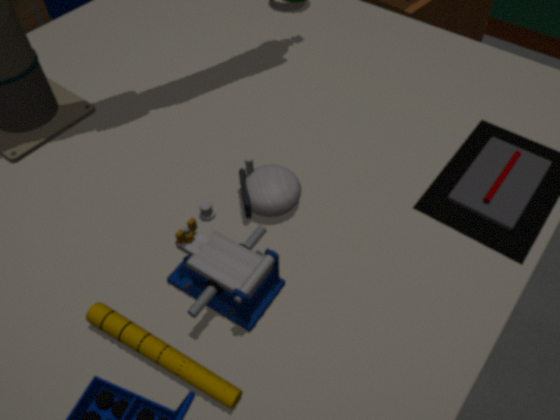

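View pics/top0.png

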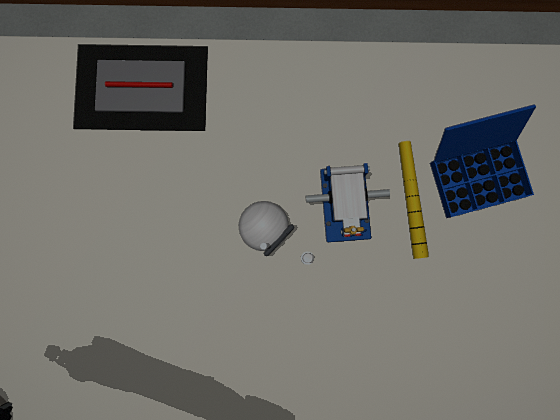

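Run:
```python
from h import *
a=cv2.imread('pics/scene0.png')[190:330,150:300];b=cv2.imread('pics/top0.png')[150:275,290:400]
cv2.imwrite('pics/z0.png',np.hstack([cv2.resize(a,(450,420),interpolation=cv2.INTER_CUBIC),cv2.resize(b,(350,420),interpolation=cv2.INTER_CUBIC)]))
```

```text
(no output)
```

View pics/z0.png

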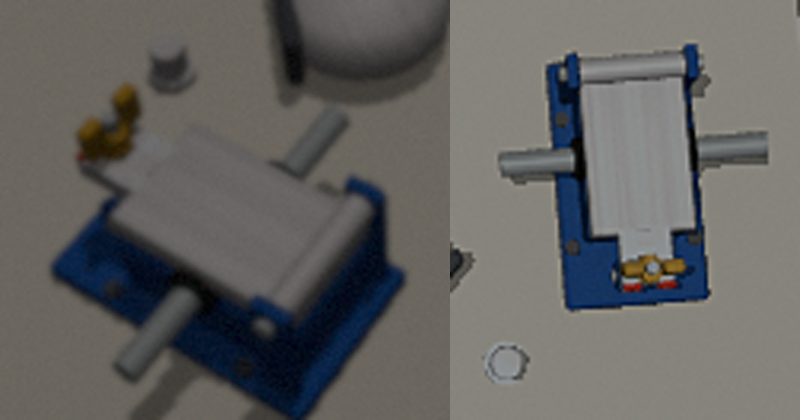

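```bash
cat >> h.py <<'E'
def proj(p,X):
    X=np.atleast_2d(X).astype(float); E=p['extrinsics']; c=X@E[:3,:3].T+E[:3,3]
    f=p['image'].shape[0]/2/np.tan(np.radians(p['vfov']/2))
    return np.c_[p['cx']+f*c[:,0]/-c[:,2], p['cy']-f*c[:,1]/-c[:,2]]
def ray(p,u,v):
    E=p['extrinsics'];f=p['image'].shape[0]/2/np.tan(np.radians(p['vfov']/2))
    d=np.array([(u-p['cx'])/f,-(v-p['cy'])/f,-1]);R=E[:3,:3]
    return -R.T@E[:3,3],R.T@d
def atz(p,u,v,z):
    o,d=ray(p,u,v); return o+d*(z-o[2])/d[2]
E
python3 - <<'E'
from h import *
for c in ['scene','top']:
    L={}
    for i in range(4):
        p=snap((c,c+'1'))
        for q in ['clamp','jaw','eyebolt','nut_wings','nut_foot']:
            for d in ctrl.mark_of(p,q)[:1]: L.setdefault(q,[]).append(d['location'])
    for q in L: print(c,q,np.mean(L[q],0).round(1),np.std(L[q],0).round(1),len(L[q]), proj(p,np.mean(L[q],0)).round(1))
    im=p['image'].astype(int); hsv=cv2.cvtColor(p['image'],cv2.COLOR_RGB2HSV)
    m=(hsv[...,0]>12)&(hsv[...,0]<28)&(hsv[...,1]>140)&(hsv[...,2]>70)
    v,u=np.nonzero(m); k=(abs(u-(353 if c=='top' else 187))<25)&(abs(v-230)<25); u=u[k];v=v[k]
    P=np.array([atz(p,a,b,94)[:2] for a,b in zip(u,v)]); w=np.linalg.eigh(np.cov(P.T))
    print('brass',len(u),u.mean(),v.mean(),P.mean(0),P.min(0),P.max(0),'axis',w[1][:,1],np.sqrt(w[0]))
E
```

```text
scene clamp [ 5.994e+02 -4.990e+01  3.000e-01] [1.  0.2 0.9] 4 [[217.  276.7]]
scene jaw [679.4 -41.2  78.7] [1.2 1.9 0.5] 4 [[255.6 272.8]]
scene nut_wings [556.5 -56.1  96.9] [1.3 1.  0.5] 4 [[185.7 230.6]]
scene nut_foot [556.4 -53.8  75.2] [2.1 1.1 1. ] 4 [[189. 238.]]
brass 52 185.75 228.48076923076923 [551.81494674 -51.80781378] [545.2853398  -68.56098209] [566.84723988 -32.19297149] axis [-0.21608983  0.97637349] [ 6.18687335 12.64898246]
top clamp [600.4 -48.3  -4.9] [0.7 1.  2.5] 4 [[344.  211.6]]
top jaw [633.  -24.   58.8] [81.5 33.  34.5] 4 [[336.2 193.7]]
top eyebolt [556.8 -56.6  21.9] [0.5 1.2 1. ] 3 [[349.2 230.4]]
top nut_wings [552.8 -55.6  95.3] [1.4 0.8 2.5] 4 [[353.4 230.5]]
top nut_foot [558.5 -52.4  73.7] [2.1 2.1 1.6] 3 [[350.4 228.3]]
brass 70 353.0 229.38571428571427 [555.25717848 -54.96606246] [547.73589881 -75.5664873 ] [562.25751072 -38.48628153] axis [-0.08256224  0.99658591] [ 3.8715927  11.11862512]
```

Call:
apply_moves(
  motion=[
    [-4.85, 0, -5.33, 0.18, 8],
    [-9.7, 0, -10.67, 0.36, 7],
    [-14.55, 0, -16, 0.54, 6],
    [-19.4, 0, -21.3, 0.72, 5],
    [-24.3, 0, -26.7, 0.9, 4],
    [-29.1, 0, -32, 1.073, 4],
    [-34, 0, -37.3, 1.073, 4],
    [-38.8, 0, -42.7, 1.073, 4],
    [-43.7, 0, -48, 1.073, 4],
    [-48.5, 0, -53.35, 1.073, 4],
    [-48.5, 0, -53.35, 1.073, 4],
    [-48.5, 4, -53.35, 1.073, 4],
    [-48.5, 8, -53.35, 1.073, 4],
    [-48.5, 8, -53.35, 1.073, 4],
  ],
)

```text
clock: 5.25
eef_pos: [553.5, -54.5, 148.9]
tool_rot: [-1.569, 0.006, 0.099]
force: [0.3, 0.9, 0.7]
width: 40.0
```

Run:
```python
from h import *
s=ctrl.read_state();print(s)
a=snap(('scene','s2'));b=snap(('top','t2'))
a=cv2.imread('pics/s2.png')[160:300,110:260];b=cv2.imread('pics/t2.png')[150:275,290:400]
cv2.imwrite('pics/z2.png',np.hstack([cv2.resize(a,(450,420),interpolation=cv2.INTER_CUBIC),cv2.resize(b,(350,420),interpolation=cv2.INTER_CUBIC)]))
```

```text
{'clock': 5.25, 'qpos': array([-0.15462678,  0.62568287,  0.31237098,  1.86433859, -0.28281743,
        0.70135067,  0.42023395]), 'qd': array([-0.02781163, -0.05894068,  0.01756072, -0.04740414,  0.0116849 ,
        0.02610884, -0.00861228]), 'tau': array([ 1.08664066e+00, -4.78285825e+01,  4.84082088e+00, -1.38197628e+01,
       -2.30519712e-02, -3.22465142e-01,  8.64921464e-02]), 'eef_pos': array([553.46417093, -54.45287286, 148.93299612]), 'tool_rot': array([-1.56943115,  0.00626058,  0.09919851]), 'force': array([0.26246118, 0.91921009, 0.74728953]), 'torque': array([ 0.01725005,  0.00893172, -0.01778635]), 'width': 40.015344127275576}
```

View pics/z2.png

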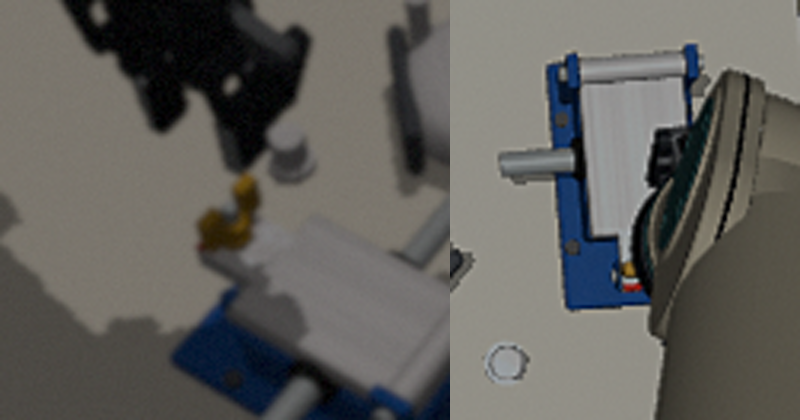

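Call:
apply_moves(
  motion=[
    [0, 1, 0, 0, 4],
    [0, 2, 0, 0, 4],
    [0, 3, 0, 0, 4],
    [0, 4, 0, 0, 4],
    [0, 4.5, 0, 0, 4],
    [0, 4.5, 0, 0, 4],
    [0, 4.5, 0, 0, 4],
    [0, 4.5, 0, 0, 4],
  ],
)

```text
clock: 6.35
eef_pos: [556.0, -54.6, 106.6]
tool_rot: [-1.571, -0.001, 0.1]
force: [0.9, 0.6, -0.6]
width: 39.9
```

Run:
```python
from h import *
s=ctrl.read_state();print(s['eef_pos'],s['qd'].round(3),s['force'])
p=snap(('scene','s3'))
print(proj(p,[s['eef_pos'],[555.5,-54.8,94]]))
a=cv2.imread('pics/s3.png')[170:270,140:260]
cv2.imwrite('pics/z3.png',cv2.resize(a,(720,600),interpolation=cv2.INTER_CUBIC))
```

```text
[555.96252029 -54.5893521  106.58822477] [-0.001 -0.     0.001  0.    -0.     0.     0.001] [ 0.86797608  0.56927744 -0.56163352]
[[185.04002432 225.84947618]
 [186.10893582 230.8673375 ]]
```

View pics/z3.png

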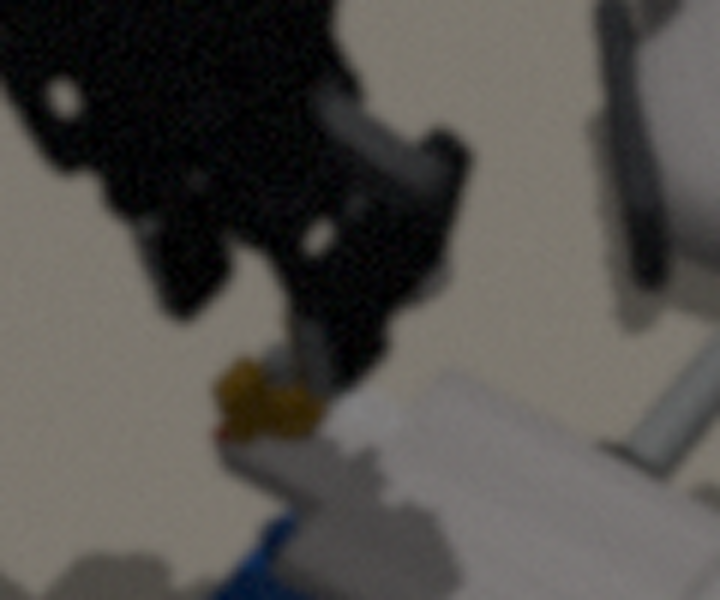

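Call:
apply_moves(
  motion=[
    [0, 0.7, 0, 0, 4],
    [0, 1.4, 0, 0, 4],
    [0, 2.05, 0, 0, 4],
    [0, 2.05, 0, 0, 3],
    [0, 2.05, 0, 0, 2],
    [0, 2.05, 0, 0, 1.5],
    [0, 2.05, 0, 0, 1.2],
    [0, 2.05, 0, 0, 1.0],
    [0, 2.05, 0, 0, 1.0],
  ],
)

```text
clock: 7.52
eef_pos: [555.3, -54.6, 85.9]
tool_rot: [-1.571, 0.001, 0.1]
force: [-3.7, -0.7, 4.5]
width: 11.2
```

Call:
apply_moves(
  motion=[
    [-0.05, 0, 0, 0, 1.0],
    [-0.1, 0, 0, 0, 1.0],
    [-0.1, 0, 0, 0, 1.0],
  ],
)

```text
clock: 7.9
eef_pos: [555.2, -54.6, 85.9]
tool_rot: [-1.571, -0.001, 0.1]
force: [-1.6, -0.9, 4.3]
width: 11.1
```

Call:
apply_moves(
  motion=[
    [0, 0, 0, 0, 0.7],
    [0, 0, 0, 0, 0.4],
    [0, 0, 0, 0, 0],
    [0, 0, 0, 0, 0],
    [0, 0, 0, 0, 0],
  ],
)

```text
clock: 8.52
eef_pos: [555.2, -54.6, 85.9]
tool_rot: [-1.571, -0.001, 0.1]
force: [0.0, -0.3, 3.3]
width: 10.7
```

Run:
```python
from h import *
s=ctrl.read_state();print(s['eef_pos'],s['tool_rot'],s['force'],s['torque'],s['width'])
```

```text
[555.20268833 -54.62583749  85.9333159 ] [-1.57093402e+00 -8.98778965e-04  1.00011115e-01] [ 0.04266134 -0.33049575  3.32048316] [ 0.00284587  0.04458181 -0.0271369 ] 10.691659302757802
```

Call:
apply_moves(
  motion=[
    [0, -0.032, 0, -0.1, 0],
    [0, -0.064, 0, -0.2, 0],
    [0, -0.095, 0, -0.3, 0],
    [0, -0.127, 0, -0.4, 0],
    [0, -0.159, 0, -0.5, 0],
    [0, -0.191, 0, -0.6, 0],
    [0, -0.223, 0, -0.7, 0],
    [0, -0.254, 0, -0.8, 0],
    [0, -0.286, 0, -0.9, 0],
    [0, -0.318, 0, -1.0, 0],
    [0, -0.318, 0, -1.0, 0],
    [0, -0.318, 0, -1.0, 0],
  ],
)

```text
clock: 10.02
eef_pos: [555.2, -54.6, 89.1]
tool_rot: [-1.572, -0.0, 1.099]
force: [0.6, -0.6, 3.3]
width: 10.7
```

```bash
cat > r.py <<'E'
from h import *
s=ctrl.read_state();print(s['clock'],s['eef_pos'].round(2),s['tool_rot'].round(3),'F',s['force'].round(2),'T',s['torque'].round(3),'w',s['width'].round(2),'q7',s['qpos'][6].round(3))
E
python3 r.py
python3 - <<'E'
from h import *
p=snap(('scene','s4'))
a=cv2.imread('pics/s4.png')[170:270,140:260]
cv2.imwrite('pics/z4.png',cv2.resize(a,(720,600),interpolation=cv2.INTER_CUBIC))
E
```

```text
Traceback (most recent call last):
  File "r.py", line 2, in <module>
    s=ctrl.read_state();print(s['clock'],s['eef_pos'].round(2),s['tool_rot'].round(3),'F',s['force'].round(2),'T',s['torque'].round(3),'w',s['width'].round(2),'q7',s['qpos'][6].round(3))
                                                                                                                                           ^^^^^^^^^^^^^^^^
AttributeError: 'float' object has no attribute 'round'
```

View pics/z4.png

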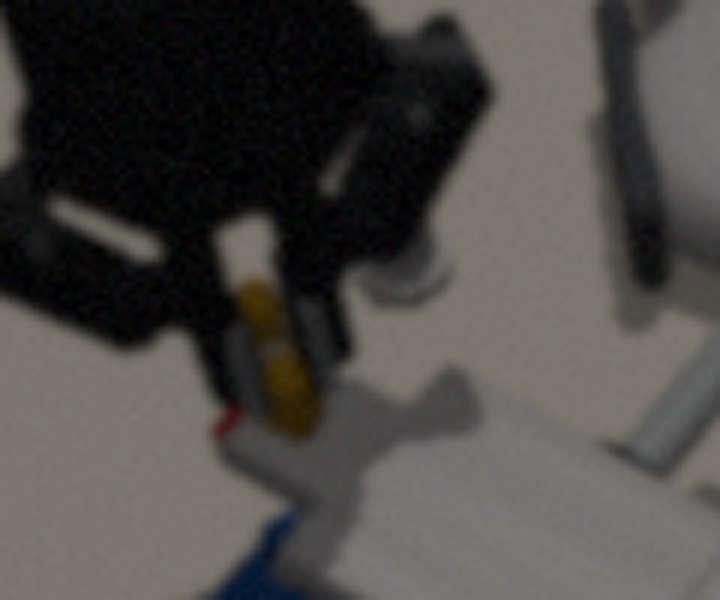

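Call:
apply_moves(
  motion=[
    [0, -0.032, 0, -0.1, 0],
    [0, -0.064, 0, -0.2, 0],
    [0, -0.095, 0, -0.3, 0],
    [0, -0.127, 0, -0.4, 0],
    [0, -0.159, 0, -0.5, 0],
    [0, -0.191, 0, -0.6, 0],
    [0, -0.191, 0, -0.6, 0],
    [0, -0.191, 0, -0.6, 0],
  ],
)

```text
clock: 11.08
eef_pos: [555.2, -54.5, 91.0]
tool_rot: [-1.572, 0.0, 1.698]
force: [1.2, -0.6, 3.7]
width: 10.8
```

```bash
sed -i "s/s\['width'\].round(2)/round(s['width'],2)/" r.py; python3 r.py
```

```text
11.075 [555.19 -54.52  91.  ] [-1.572  0.     1.698] F [ 1.16 -0.64  3.74] T [ 0.065 -0.396  0.05 ] w 10.78 q7 1.551
```

Call:
apply_moves(
  motion=[
    [0, 0, 0.1, 0, 0],
    [0, 0, 0.2, 0, 0],
    [0, 0, 0.2, 0, 0],
    [0, 0, 0.2, 0, 0],
  ],
)

```text
clock: 11.58
eef_pos: [553.0, -54.7, 90.9]
tool_rot: [-1.571, -0.0, 1.7]
force: [3.0, 0.3, 3.1]
width: 10.5
```

Call:
apply_moves(
  motion=[
    [0, 0, 0.05, 0, 0],
    [0, 0, 0.1, 0, 0],
    [0, 0, 0.1, 0, 0],
    [0, 0, 0.1, 0, 0],
  ],
)

```text
clock: 12.08
eef_pos: [551.8, -54.9, 90.9]
tool_rot: [-1.571, -0.0, 1.7]
force: [3.1, 0.8, 3.4]
width: 10.4
```

Call:
apply_moves(
  motion=[
    [0, 0, 0.05, 0, 0],
    [0, 0, 0.1, 0, 0],
    [0, 0, 0.1, 0, 0],
    [0, 0, 0.1, 0, 0],
  ],
)

```text
clock: 12.58
eef_pos: [550.7, -55.0, 90.9]
tool_rot: [-1.571, -0.0, 1.7]
force: [3.7, 1.8, 4.6]
width: 10.6
```

```bash
python3 r.py
```

```text
12.575 [550.71 -55.05  90.86] [-1.571 -0.     1.7  ] F [3.67 1.81 4.56] T [ 0.308 -0.746 -0.048] w 10.65 q7 1.552
```

Call:
apply_moves(
  motion=[
    [0, 0, 0.05, 0, 0],
    [0, 0, 0.1, 0, 0],
    [0, 0, 0.15, 0, 0],
    [0, 0, 0.15, 0, 0],
  ],
)

```text
clock: 13.08
eef_pos: [549.2, -55.3, 90.8]
tool_rot: [-1.571, -0.0, 1.7]
force: [3.9, 2.6, 2.4]
width: 10.8
```

```bash
python3 r.py
python3 - <<'E'
from h import *
p=snap(('scene','s5'))
a=cv2.imread('pics/s5.png')[170:270,140:260]
cv2.imwrite('pics/z5.png',cv2.resize(a,(720,600),interpolation=cv2.INTER_CUBIC))
E
```

```text
13.075 [549.18 -55.27  90.81] [-1.571 -0.     1.7  ] F [3.92 2.61 2.37] T [ 0.344 -0.806 -0.03 ] w 10.83 q7 1.552
```

View pics/z5.png

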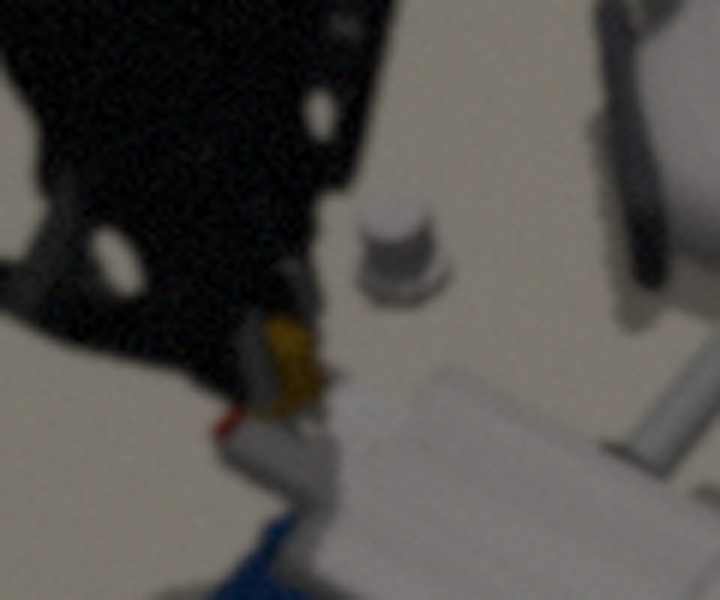

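Call:
apply_moves(
  motion=[
    [0, 0, -0.2, 0, 0],
    [0, 0, -0.4, 0, 0],
    [0, 0, -0.55, 0, 0],
    [0, 0, -0.55, 0, 0],
    [0, 0, -0.55, 0, 0],
  ],
)

```text
clock: 13.75
eef_pos: [551.8, -55.0, 90.7]
tool_rot: [-1.565, -0.0, 1.7]
force: [-2.4, 2.0, 8.1]
width: 10.8
```

```bash
python3 r.py
python3 - <<'E'
from h import *
p=snap(('scene','s6'))
A=[cv2.imread(f'pics/{n}.png')[215:265,165:225] for n in ('s3','s4','s6')]
cv2.imwrite('pics/z6.png',np.hstack([cv2.resize(a,(264,220),interpolation=cv2.INTER_CUBIC) for a in A]))
for n in ('scene0','s2','s3','s4','s5','s6'):
    im=cv2.imread(f'pics/{n}.png').astype(int)[215:265,165:225]
    r=im[...,2]-np.maximum(im[...,1],im[...,0]); m=(r>40); v,u=np.nonzero(m); print(n,len(u),u.mean()+165 if len(u) else 0,v.mean()+215 if len(u) else 0)
E
```

```text
13.75 [551.76 -55.    90.67] [-1.565 -0.     1.7  ] F [-2.37  2.    8.08] T [0.321 0.55  0.032] w 10.81 q7 1.552
scene0 0 0 0
s2 0 0 0
s3 0 0 0
s4 1 178.0 239.0
s5 0 0 0
s6 0 0 0
```

View pics/z6.png

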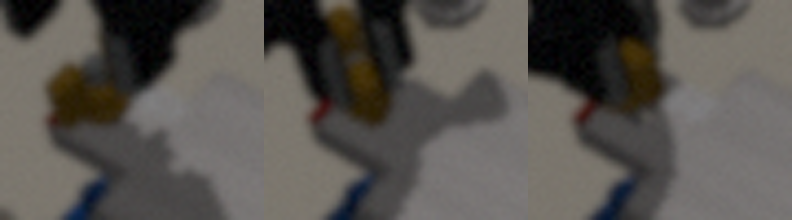

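Call:
apply_moves(
  motion=[
    [0, 0, 0, 0, 0],
    [0, 0, 0, 0, 0],
    [0, 0, 0, 0, 0],
  ],
)

```text
clock: 14.18
eef_pos: [551.8, -55.0, 90.6]
tool_rot: [-1.565, -0.0, 1.7]
force: [-3.5, 0.8, 7.3]
width: 10.8
```

```bash
python3 r.py
```

```text
14.175 [551.75 -54.96  90.64] [-1.565 -0.     1.7  ] F [-3.52  0.81  7.3 ] T [0.351 0.548 0.02 ] w 10.75 q7 1.552
```

Run:
```python
from h import *
s=ctrl.read_state();print(s['qpos'].round(3),s['qd'].round(3),s['tau'].round(2))
```

```text
[ 0.16   0.696 -0.172  1.898  0.206  0.57   1.552] [ 0.002  0.001  0.001 -0.001 -0.     0.     0.   ] [ 7.000e-01 -4.829e+01 -6.600e-01 -1.209e+01  3.700e-01 -7.200e-01
  1.000e-02]
```

Call:
apply_moves(
  motion=[
    [0, 0, -0.05, 0, 0],
    [0, 0, -0.1, 0, 0],
    [0, 0, -0.1, 0, 0],
  ],
)

```text
clock: 14.55
eef_pos: [552.5, -54.9, 90.7]
tool_rot: [-1.564, -0.0, 1.7]
force: [-3.4, 1.7, 9.4]
width: 11.0
```

```bash
python3 r.py
python3 - <<'E'
from h import *
s=ctrl.read_state();print(s['qpos'].round(3),s['qd'].round(3),s['tau'].round(2))
E
```

```text
14.55 [552.55 -54.91  90.66] [-1.564 -0.     1.7  ] F [-3.44  1.66  9.35] T [0.327 0.661 0.028] w 10.97 q7 1.552
[ 0.16   0.697 -0.172  1.896  0.206  0.572  1.552] [ 0.001 -0.002  0.001  0.    -0.001 -0.001 -0.002] [ 6.300e-01 -4.817e+01 -7.100e-01 -1.228e+01  3.700e-01 -8.500e-01
  1.000e-02]
```

Run:
```python
from h import *
p=snap(('scene','s7'));q=snap(('top','t7'))
a=cv2.imread('pics/s7.png')[120:270,100:260];b=cv2.imread('pics/t7.png')
cv2.imwrite('pics/z7.png',np.hstack([cv2.resize(a,(400,375),interpolation=cv2.INTER_CUBIC),cv2.resize(b[60:360,150:470],(400,375))]))
```

```text
(no output)
```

View pics/z7.png

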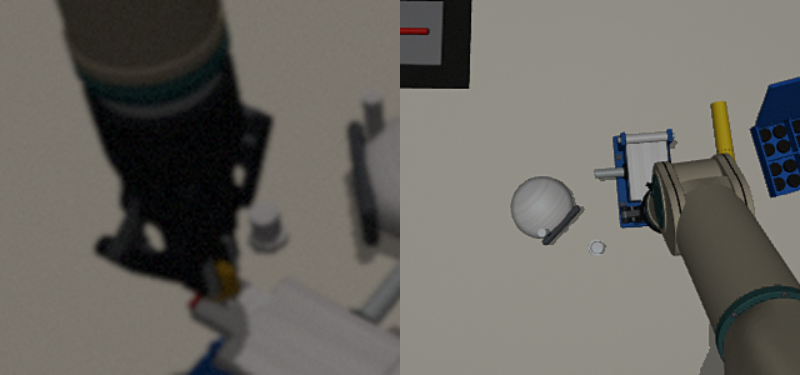

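Call:
apply_moves(
  motion=[
    [0, 0, -0.05, 0, 0],
    [0, 0, -0.1, 0, 0],
    [0, 0, -0.1, 0, 0],
    [0, 0, -0.1, 0, 0],
  ],
)

```text
clock: 15.15
eef_pos: [553.6, -54.8, 90.7]
tool_rot: [-1.564, -0.0, 1.7]
force: [-2.8, 1.2, 8.4]
width: 10.8
```

```bash
python3 r.py
```

```text
15.15 [553.58 -54.78  90.68] [-1.564 -0.     1.7  ] F [-2.75  1.18  8.37] T [ 0.372  0.564 -0.004] w 10.85 q7 1.552
```

Call:
apply_moves(
  motion=[
    [0, 0, -0.05, 0, 0],
    [0, 0, -0.1, 0, 0],
    [0, 0, -0.15, 0, 0],
    [0, 0, -0.15, 0, 0],
  ],
)

```text
clock: 15.65
eef_pos: [555.0, -54.6, 90.7]
tool_rot: [-1.564, -0.0, 1.7]
force: [-2.9, 0.7, 9.2]
width: 10.7
```

```bash
python3 r.py
```

```text
15.65 [555.01 -54.64  90.69] [-1.564 -0.     1.7  ] F [-2.85  0.73  9.2 ] T [ 0.321  0.609 -0.026] w 10.68 q7 1.552
```

Call:
apply_moves(
  motion=[
    [0, -0.03, 0, -0.08, 0],
    [0, -0.06, 0, -0.16, 0],
    [0, -0.09, 0, -0.25, 0],
    [0, -0.09, 0, -0.25, 0],
  ],
)

```text
clock: 16.15
eef_pos: [555.1, -54.7, 91.5]
tool_rot: [-1.565, -0.002, 1.95]
force: [-1.9, 2.4, 8.9]
width: 10.4
```

```bash
python3 r.py
```

```text
16.15 [555.06 -54.67  91.52] [-1.565 -0.002  1.95 ] F [-1.89  2.41  8.86] T [0.397 0.59  0.054] w 10.41 q7 1.729
```

Call:
apply_moves(
  motion=[
    [0.03, 0, 0.1, 0, 0],
    [0.06, 0, 0.2, 0, 0],
    [0.11, 0, 0.35, 0, 0],
    [0.15, 0, 0.5, 0, 0],
    [0.2, 0, 0.65, 0, 0],
    [0.2, 0, 0.65, 0, 0],
  ],
)

```text
clock: 16.9
eef_pos: [551.3, -55.0, 91.7]
tool_rot: [-1.571, 0.0, 1.95]
force: [2.2, 0.9, 2.9]
width: 10.6
```

```bash
python3 r.py
```

```text
16.9 [551.32 -54.98  91.73] [-1.571  0.     1.95 ] F [2.21 0.9  2.92] T [ 0.104 -0.749 -0.029] w 10.57 q7 1.727
```

Call:
apply_moves(
  motion=[
    [0.03, 0, 0.1, 0, 0],
    [0.06, 0, 0.2, 0, 0],
    [0.11, 0, 0.35, 0, 0],
    [0.15, 0, 0.5, 0, 0],
    [0.2, 0, 0.65, 0, 0],
    [0.2, 0, 0.65, 0, 0],
  ],
)

```text
clock: 17.65
eef_pos: [544.4, -55.6, 91.4]
tool_rot: [-1.57, 0.0, 1.95]
force: [6.1, -0.1, -2.5]
width: 10.8
```

```bash
python3 r.py
python3 - <<'E'
from h import *
p=snap(('scene','s8'))
a=cv2.imread('pics/s8.png')[170:270,140:260]
cv2.imwrite('pics/z8.png',cv2.resize(a,(720,600),interpolation=cv2.INTER_CUBIC))
E
```

```text
17.65 [544.41 -55.62  91.45] [-1.57  0.    1.95] F [ 6.1  -0.09 -2.49] T [-0.297 -1.211 -0.056] w 10.75 q7 1.726
```

View pics/z8.png

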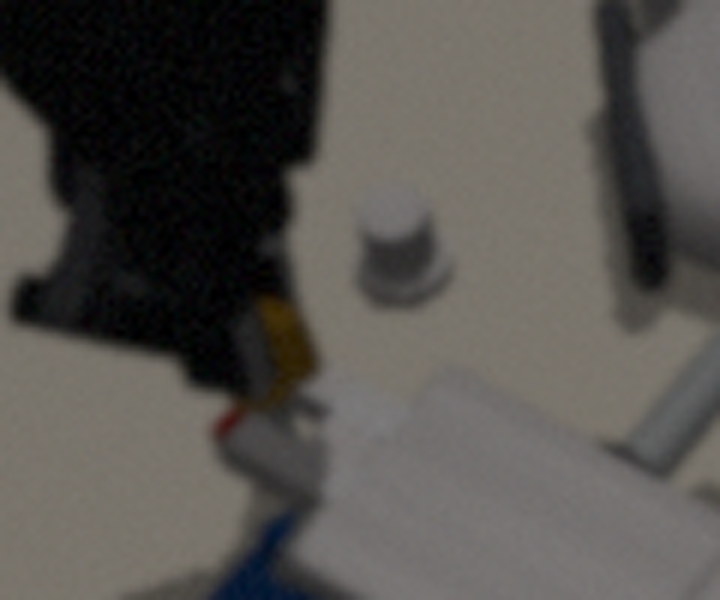

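Call:
apply_moves(
  motion=[
    [0, 0, 0, 0, 1.5],
    [0, 0, 0, 0, 2.0],
    [0, 0, 0, 0, 2.5],
    [0, -0.5, 0, 0, 2.5],
    [0, -1.5, 0, 0, 2.5],
    [0, -2.5, 0, 0, 2.5],
    [0, -3.5, 0, 0, 2.5],
    [0, -3.5, 0, 0, 2.5],
  ],
)

```text
clock: 18.7
eef_pos: [545.4, -55.4, 127.9]
tool_rot: [-1.573, 0.001, 1.95]
force: [0.5, -0.8, 0.1]
width: 25.0
```

```bash
python3 r.py
python3 - <<'E'
from h import *
p=snap(('scene','s9'))
a=cv2.imread('pics/s9.png')[170:270,140:260]
cv2.imwrite('pics/z9.png',cv2.resize(a,(720,600),interpolation=cv2.INTER_CUBIC))
E
```

```text
18.7 [545.42 -55.35 127.94] [-1.573e+00  1.000e-03  1.950e+00] F [ 0.55 -0.79  0.07] T [-0.02  -0.033 -0.002] w 24.98 q7 1.746
```

View pics/z9.png

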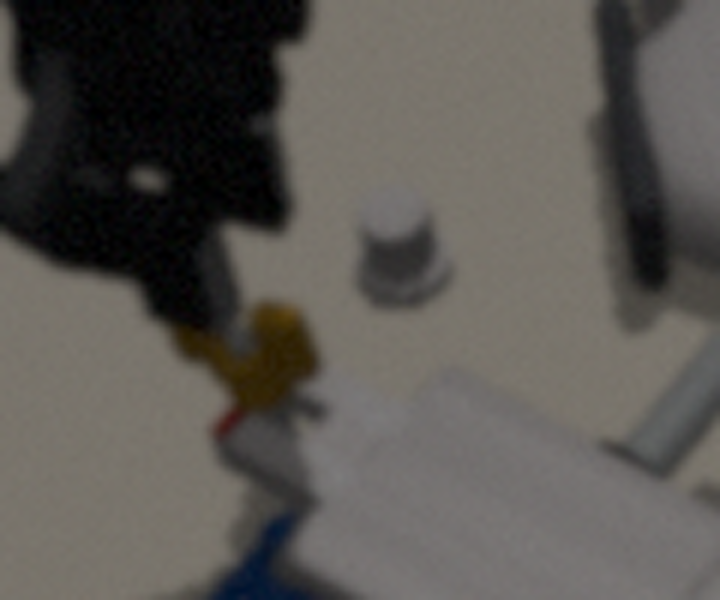

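Call:
apply_moves(
  motion=[
    [-0.4, 0, -1.2, 0.15, 1.5],
    [-0.8, 0, -2.5, 0.29, 0.8],
    [-1.1, 0, -3.65, 0.29, 0],
    [-1.1, 0, -3.65, 0.29, 0],
    [-1.1, 0, -3.65, 0.29, 0],
    [-1.1, 1.0, -3.65, 0.29, 0],
    [-1.1, 2.0, -3.65, 0.29, 0],
    [-1.1, 3.0, -3.65, 0.29, 0],
    [-1.1, 3.0, -3.65, 0.29, 0],
  ],
)

```text
clock: 19.88
eef_pos: [581.7, -51.9, 95.5]
tool_rot: [-1.568, -0.0, 1.66]
force: [-0.4, 0.7, -0.6]
width: -0.2
```

```bash
python3 r.py
python3 - <<'E'
from h import *
p=snap(('scene','s10'))
a=cv2.imread('pics/s10.png')[170:270,140:260]
cv2.imwrite('pics/z10.png',cv2.resize(a,(720,600),interpolation=cv2.INTER_CUBIC))
E
```

```text
19.875 [581.69 -51.94  95.54] [-1.568 -0.     1.66 ] F [-0.38  0.74 -0.57] T [-0.003  0.04   0.056] w -0.24 q7 1.524
```

View pics/z10.png

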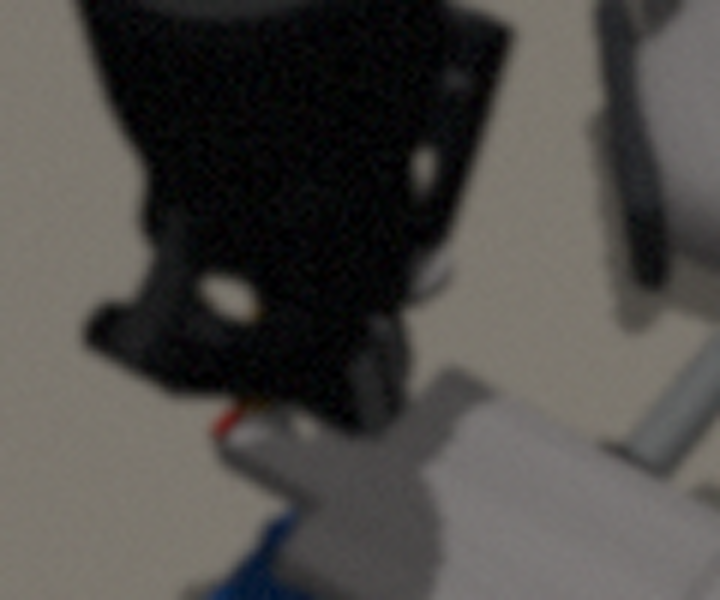

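Call:
apply_moves(
  motion=[
    [0, 0, 0.4, 0, 0],
    [0, 0, 0.8, 0, 0],
    [0, 0, 1.2, 0, 0],
    [0, 0, 1.6, 0, 0],
    [0, 0, 2.0, 0, 0],
    [0, 0, 2.3, 0, 0],
    [0, 0, 2.6, 0, 0],
  ],
)

```text
clock: 20.8
eef_pos: [556.6, -54.3, 96.9]
tool_rot: [-1.571, 0.0, 1.66]
force: [1.9, -0.0, 0.4]
width: -0.2
```

```bash
python3 r.py
```

```text
20.8 [556.61 -54.34  96.86] [-1.571  0.     1.66 ] F [ 1.88 -0.03  0.43] T [ 0.025 -0.462 -0.011] w -0.16 q7 1.522
```

Call:
apply_moves(
  motion=[
    [0, 0, 0.35, 0, 0],
    [0, 0, 0.7, 0, 0],
    [0, 0, 1.05, 0, 0],
    [0, 0, 1.4, 0, 0],
    [0, 0, 1.75, 0, 0],
    [0, 0, 2.1, 0, 0],
    [0, 0, 2.45, 0, 0],
    [0, 0, 2.8, 0, 0],
    [0, 0, 3.15, 0, 0],
    [0, 0, 3.5, 0, 0],
    [0, 0, 3.5, 0, 0],
  ],
)

```text
clock: 22.18
eef_pos: [521.1, -57.5, 96.7]
tool_rot: [-1.57, 0.0, 1.66]
force: [1.4, 0.4, 1.0]
width: -0.1
```

```bash
python3 r.py
python3 - <<'E'
from h import *
p=snap(('scene','s11'))
a=cv2.imread('pics/s11.png')[170:270,120:240]
cv2.imwrite('pics/z11.png',cv2.resize(a,(720,600),interpolation=cv2.INTER_CUBIC))
E
```

```text
22.175 [521.14 -57.51  96.72] [-1.57  0.    1.66] F [1.36 0.44 0.98] T [ 0.053 -0.133  0.017] w -0.15 q7 1.519
```

View pics/z11.png

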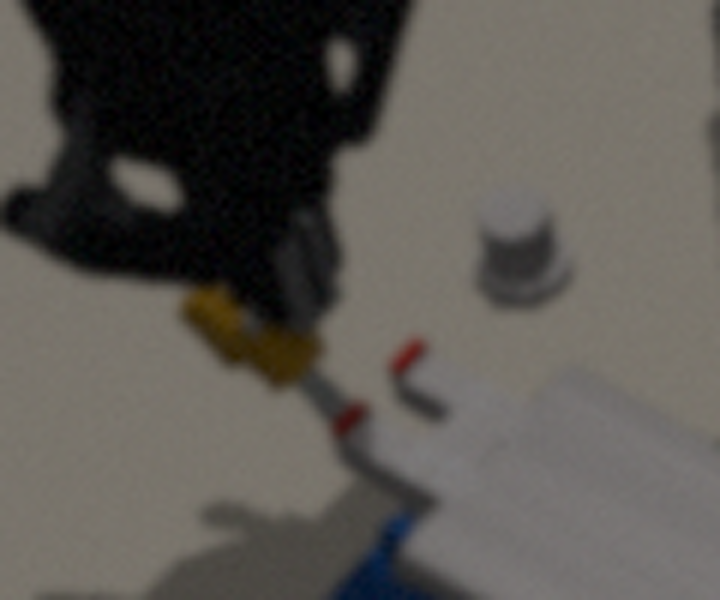

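Call:
apply_moves(
  motion=[
    [0, -0.5, -0.2, 0, 0],
    [0, -1.5, 0.3, 0, 0],
    [0, -1.5, 1.5, 0, 0],
    [0, -1.5, 2.3, 0, 0],
    [0, -0.9, 2.3, 0, 0],
    [0, -0.4, 2.3, 0, 0],
    [0, 0, 2.4, 0, 0],
    [0, 0.3, 2.6, 0, 0],
    [0, 0.6, 2.8, 0, 0],
    [0, 0.9, 3.1, 0, 0],
    [0, 1.2, 3.35, 0, 0],
    [0, 1.5, 3.6, 0, 0],
    [0, 1.8, 3.8, 0, 0],
    [0, 2.1, 4.05, 0, 0],
    [0, 2.4, 4.3, 0, 0],
    [0, 2.4, 4.3, 0, 0],
  ],
)

```text
clock: 24.22
eef_pos: [470.3, -62.1, 71.3]
tool_rot: [-1.553, 0.0, 1.659]
force: [-12.2, -0.5, 8.6]
width: -0.2
```

```bash
python3 r.py
python3 - <<'E'
from h import *
p=snap(('scene','s12'))
a=cv2.imread('pics/s12.png')[170:270,100:220]
cv2.imwrite('pics/z12.png',cv2.resize(a,(720,600),interpolation=cv2.INTER_CUBIC))
E
```

```text
24.225 [470.33 -62.14  71.25] [-1.553  0.     1.659] F [-12.25  -0.46   8.63] T [-0.242  2.827  0.032] w -0.23 q7 1.504
```

View pics/z12.png

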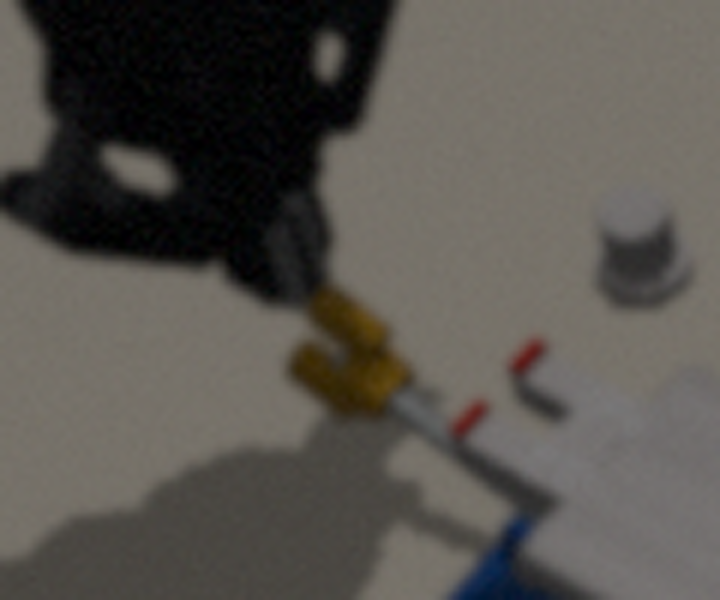

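Call:
apply_moves(
  motion=[
    [0, -0.5, 0.6, 0, 0],
    [0, -1.5, 0.6, 0, 0],
    [0, -3.5, 0.6, 0, 0],
    [0, -5.0, 0, 0, 0],
    [0, -5.0, 0, 0, 0],
  ],
)

```text
clock: 24.9
eef_pos: [481.6, -61.1, 124.2]
tool_rot: [-1.576, 0.0, 1.66]
force: [-0.4, -0.2, -0.1]
width: 0.2
```

```bash
python3 r.py
python3 - <<'E'
from h import *
p=snap(('scene','s13'));q=snap(('top','t13'))
for pp in (p,q):
    for n in ('nut_wings','nut_foot','eyebolt'):
        print(n,[(np.round(d['location']).tolist(),round(d['confidence'],2)) for d in ctrl.mark_of(pp,n)[:2]])
a=cv2.imread('pics/s13.png')[190:270,120:220]; b=cv2.imread('pics/t13.png')[190:270,310:410]
cv2.imwrite('pics/z13.png',np.hstack([cv2.resize(x,(400,320),interpolation=cv2.INTER_CUBIC) for x in (a,b)]))
E
```

```text
24.9 [481.56 -61.11 124.23] [-1.576  0.     1.66 ] F [-0.39 -0.19 -0.12] T [ 0.023 -0.029  0.053] w 0.21 q7 1.53
nut_wings [([483.0, -66.0, 55.0], 0.75)]
nut_foot [([502.0, -58.0, 45.0], 0.51)]
eyebolt [([554.0, -57.0, 22.0], 0.67)]
nut_wings []
nut_foot [([563.0, 135.0, -4.0], 0.61)]
eyebolt [([556.0, -54.0, 21.0], 0.63), ([632.0, -201.0, 0.0], 0.53)]
```

View pics/z13.png

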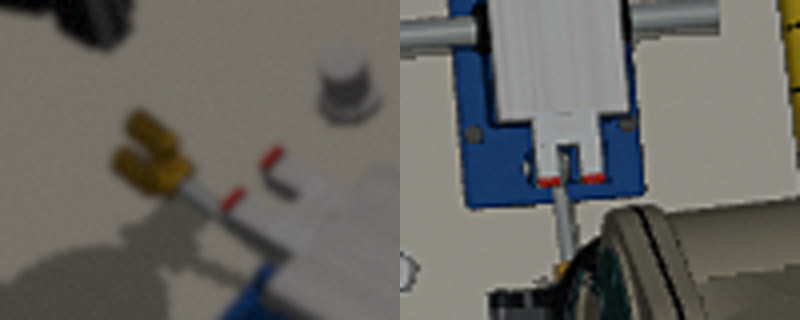

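Call:
apply_moves(
  motion=[
    [0, 1, -0.25, 0, 0],
    [0, 2.5, -0.25, 0, 0],
    [0, 4, -0.25, 0, 0],
    [0, 4.5, -0.25, 0, 0],
    [0, 4.9, -0.25, 0, 0],
    [0, 5.3, -0.2, 0, 0],
    [0, 5.7, -0.1, 0, 0],
    [0, 5.7, -0.1, 0, 0],
  ],
)

```text
clock: 26.3
eef_pos: [479.8, -61.2, 65.7]
tool_rot: [-1.571, 0.0, 1.66]
force: [0.5, 0.0, 0.8]
width: 0.1
```

```bash
python3 r.py
python3 - <<'E'
from h import *
p=snap(('scene','s14'))
a=cv2.imread('pics/s14.png')[170:270,100:220]
cv2.imwrite('pics/z14.png',cv2.resize(a,(720,600),interpolation=cv2.INTER_CUBIC))
E
```

```text
26.3 [479.8  -61.24  65.68] [-1.571  0.     1.66 ] F [0.51 0.02 0.83] T [-0.001  0.148  0.015] w 0.15 q7 1.499
```

View pics/z14.png

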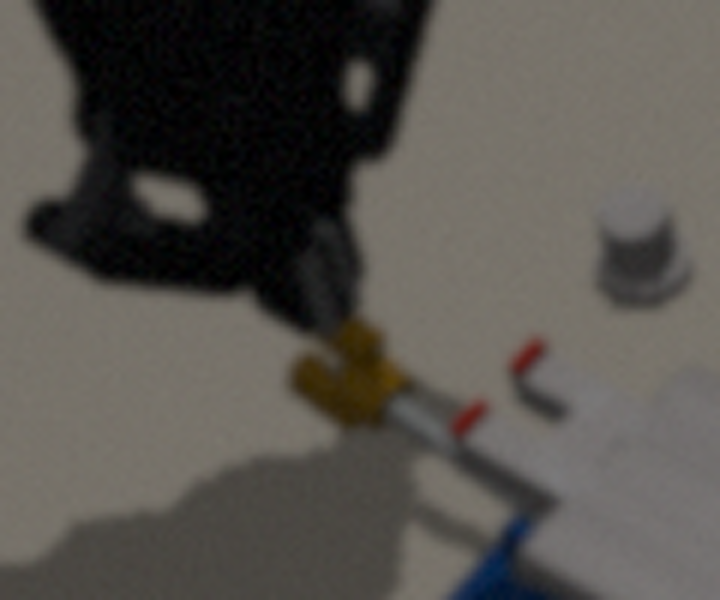

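Call:
apply_moves(
  motion=[
    [0, 0.3, 0, 0, 0],
    [0, 0.6, 0.1, 0, 0],
    [0, 0.9, 0.1, 0, 0],
    [0, 1.2, 0.2, 0, 0],
    [0, 1.4, 0.2, 0, 0],
    [0, 1.4, 0.2, 0, 0],
  ],
)

```text
clock: 27.1
eef_pos: [478.1, -61.3, 51.6]
tool_rot: [-1.571, -0.0, 1.66]
force: [-0.8, 0.1, 0.2]
width: -0.5
```

```bash
python3 r.py
python3 - <<'E'
from h import *
p=snap(('scene','s15'))
for n in ('nut_wings','nut_foot','eyebolt'):
        print(n,[(np.round(d['location']).tolist(),round(d['confidence'],2)) for d in ctrl.mark_of(p,n)[:2]])
a=cv2.imread('pics/s15.png')[170:270,100:220]
cv2.imwrite('pics/z15.png',cv2.resize(a,(720,600),interpolation=cv2.INTER_CUBIC))
E
```

```text
27.1 [478.08 -61.29  51.56] [-1.571 -0.     1.66 ] F [-0.84  0.1   0.23] T [0.027 0.11  0.023] w -0.45 q7 1.492
nut_wings [([476.0, -62.0, 33.0], 0.45)]
nut_foot [([500.0, -60.0, 30.0], 0.54)]
eyebolt [([557.0, -56.0, 20.0], 0.74)]
```

View pics/z15.png

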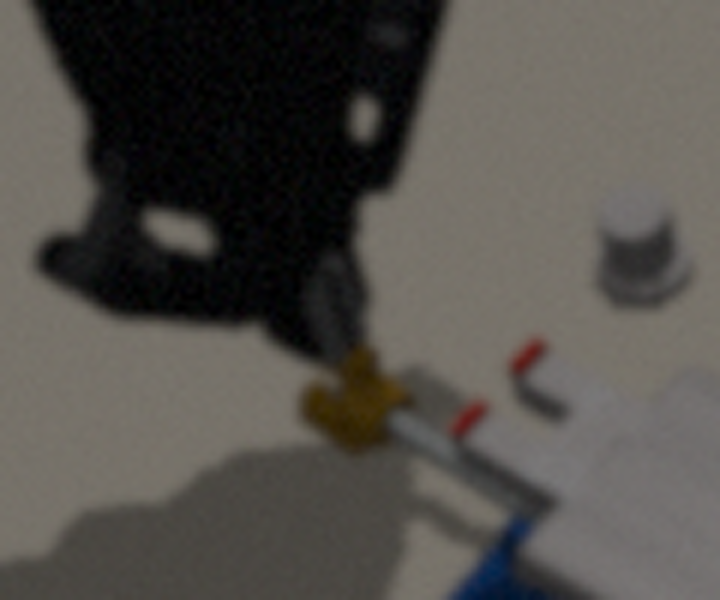

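Call:
apply_moves(
  motion=[
    [0, 0.2, 0, 0, 0],
    [0, 0.4, 0, 0, 0],
    [0, 0.6, 0, 0, 0],
    [0, 0.6, 0, 0, 0],
    [0, 0.6, 0, 0, 0],
  ],
)

```text
clock: 27.92
eef_pos: [477.3, -61.4, 46.5]
tool_rot: [-1.57, 0.0, 1.66]
force: [-2.9, -0.1, 14.0]
width: -0.2
```

```bash
python3 r.py
```

```text
27.925 [477.29 -61.37  46.52] [-1.57  0.    1.66] F [-2.89 -0.05 13.97] T [0.106 0.853 0.025] w -0.17 q7 1.489
```

Call:
apply_moves(
  motion=[
    [0, -0.3, 0, 0, 0],
    [0, -1.5, 0, 0, 0],
    [0, -4, 0, 0, 0],
    [0, -8, 0, 0, 0],
    [0, -13, 0, 0, 0],
    [2, -15, -4, 0, 0],
    [8, -15, -8, 0, 0],
    [12, -15, -8, 0, 0],
    [16, -15, -8, 0, 0],
    [20, -15, -8, 0, 0],
    [24, -15, -8, 0, 0],
    [26, -15, -8, 0, 0],
    [26, -15, -8, 0, 0],
  ],
)

```text
clock: 29.55
eef_pos: [534.4, 205.7, 196.0]
tool_rot: [-1.571, -0.0, 1.662]
force: [-0.3, -2.2, 0.0]
width: -0.1
```

```bash
python3 r.py
python3 - <<'E'
from h import *
p=snap(('scene','s16'));q=snap(('top','t16'))
for pp in (p,q):
    for n in ('nut_wings','nut_foot','eyebolt','jaw','driver_head','jumbo_grip','grip_plug'):
        print(n,[(np.round(d['location']).tolist(),round(d['confidence'],2)) for d in ctrl.mark_of(pp,n)[:1]])
a=cv2.imread('pics/s16.png')[170:330,100:300]; b=cv2.imread('pics/t16.png')[140:300,230:430]
cv2.imwrite('pics/z16.png',np.hstack([cv2.resize(x,(400,320),interpolation=cv2.INTER_CUBIC) for x in (a,b)]))
E
```

```text
29.55 [534.35 205.73 195.97] [-1.571 -0.     1.662] F [-0.29 -2.18  0.01] T [-0.023  0.012  0.004] w -0.09 q7 1.098
nut_wings [([478.0, -59.0, 32.0], 0.72)]
nut_foot [([498.0, -59.0, 27.0], 0.61)]
eyebolt [([558.0, -56.0, 22.0], 0.67)]
jaw [([681.0, -46.0, 76.0], 0.77)]
driver_head [([565.0, 134.0, 1.0], 0.62)]
jumbo_grip [([626.0, -200.0, -1.0], 0.56)]
grip_plug [([497.0, 34.0, -0.0], 0.67)]
nut_wings [([475.0, -63.0, 27.0], 0.68)]
nut_foot [([498.0, -59.0, 26.0], 0.66)]
eyebolt [([554.0, -56.0, 23.0], 0.67)]
jaw [([679.0, -42.0, 79.0], 0.86)]
driver_head [([565.0, 135.0, -1.0], 0.95)]
jumbo_grip [([633.0, -201.0, 2.0], 0.63)]
grip_plug [([497.0, 34.0, -1.0], 0.51)]
```

View pics/z16.png

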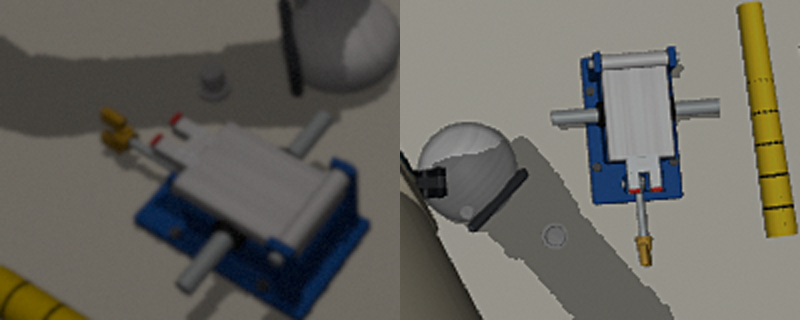

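Run:
```python
from h import *
print(ctrl.finish_job())
```

```text
the job is handed in; nothing more can be done
None
```

The clamp is released: the wing nut clears the red lip, the eyebolt is swung out of the slot and lies on its stop. The arm is clear of everything, and I handed the job in at about 30 s.

**Nut:** I turned it about 1.85 rad anticlockwise. At 1.6 rad a gentle pull test moved the bolt about 6 mm at only about 3–4 N, so it was free. I brought it back upright and turned it another 0.25 rad for clearance. I never measured the gap above the lip directly. From the turn count it should be at most about 2.3 mm.

**Swing:** I pulled the bolt about 11 mm with the nut gripped, then pushed it the rest of the way slowly with closed fingers.

**Slip:** About 65° down, the fingers slid past the wing end, with roughly 12 N sideways on the bolt, outside the slot. I lifted off straight away and pushed again from directly above. I did not check whether that slip turned the nut slightly.

**Final checks:**
- The bolt stopped firmly, with the upward force reaching 14 N at a fingertip height of 46.5 mm. I expected about 46.4 mm with the bolt on its stop.
- The networks then placed the wings at z of about 27–32 mm, level with the pin to within their accuracy.
- The driver head, jumbo grip and grip plug were found where they started, within the networks' accuracy.

**Disagreements:** While I pushed the bolt back upright, the arm sat about 3 mm off its commanded position, so I went by the measured position. The first readings of the jaw position were also scattered.

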